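# Unlock the sample box: dial left, dial right to the stop, draw the bolt

### The arm

A 6-joint arm with a two-finger parallel gripper is mounted at the origin on a cart in front of the work surface, level with it; the furniture and walls round the work are solid. World frame = base frame: x ahead of the robot, y to its left, z up, the work surface at z = 0. Lengths are in m, angles in rad, forces in N, time in s.
With the tool pointing down it reaches from about 0.375 to 0.9 m from the base axis. Payload 3.1 kg.
Tool frame: the origin (TCP) lies midway between the tips of the shut fingers; the grasp point (between the pads) lies bot.grip_point_offset behind it (bot.grip_point_offset is the distance from the TCP to the grasp point, in m); x points along the fingers, y is the direction in which the jaws open and shut, and the axes are right-handed (so a half turn about x gives the same grasp; the last joint's range is limited). The gripper opens to 85 mm and grips with 20 to 120 N. Pads are 22 mm wide; open, the fingers measure 114 mm over their backs; the gripper's body (76 mm by 85 mm) begins 54 mm behind the grasp point. The pads swing forward as they close: fully open they stand 13 mm farther back than shut.
Start: joints at [-1.351, 0.527, 1.433, -0, 1.181, -0.178], TCP at [0.243, -0.576, 0.204] pointing down, gripper open.
Joint ranges: [-3.08, 3.08], [-0.75, 2.2], [0.22, 2.44], [-1.43, 4.57], [0, 2.65], [-2.85, 2.85]. Speed limits (rad/s): [2.79, 2.79, 3.14, 3.14, 3.14, 3.14].

### API

Orientations are given as a unit quaternion [x, y, z, w].
In Python, from plant import bot, vision gives the robot as it stands.
- The arm moves only by the tool apply_moves, never from a script. Its argument "deltas" is a list of rows, each a list of 7 numbers: the shift along the tool's x, y, z in units of 30 mm (1.0 is 30 mm), then the turn, a rotation vector about the tool's x, y, z in units of 10 degrees (1.0 is 10 degrees), then the closure, from 0 (fully open) to 1 (shut). In form: [[dx, dy, dz, ax, ay, az, claw], ...]. A call has 1 to 8 rows; each row shifts and turns the commanded pose from where the row before left it, along the tool's axes as they then stand; what a row does not reach is not made up. A row lasts 1/8 s, in which the tool goes at most 62.5 mm and 10.7 degrees, less where a joint would pass 70% of its speed; a pose out of reach is approached as far as the arm can. A call is refused whole if a number of a shift passes 1 or a number of a turn 1, either way. A call with a gripper value outside its range is refused whole. The fingers move at their own pace and stop on an object; the grip force is fixed at half the most. Time passes only in rows, so rows that do not move let the fingers close. It gives the time, the measured TCP pose, the force and the opening at its end, in the units of the state.
- bot.observe(): the state, without advancing time (a new reading comes with each control period).
- vision.grab_frame(name): name is "scene" or "top" or "wrist"; returns a dict with "pixels" (384x512x3 uint8, red, green, blue), "fov_y" (degrees; the focal length in pixels is half the picture's height over the tangent of half this angle, whatever the lens; pixels are square), "cx", "cy" (the principal point, pixels), "extrinsics" (4x4, takes a point from camera to world coordinates). Camera axes: x right, y down, z forward; pixel columns grow to the right and rows downward; lengths in m; the calibration is good to about 2 mm. A picture is of the moment at which its call begins. There is no depth.
- bot.sign_off(): hands the job in, once; it reports no verdict.
The state is a dict: "time_s": time; "joint_positions": joint angles; "dq": joint speeds; "effort": joint torques, N m; "ee_pos": TCP position; "ee_rot": TCP orientation; "wrist_force": force on the tool from outside, world axes, zero at the start; "moment": the same for the moment, N m; "grip_width": finger opening in m.
Only numpy, scipy, OpenCV 4.12 (cv2) and the standard library are available. Lean on these libraries where they do the work, as an engineer would, in place of code of your own. Each camera call takes 0.05 s, during which the arm holds its last target. There are 200 camera calls.

### The job

Unlock the grey sample lock box: turn its dial left (counter-clockwise seen from above) to the red mark and pause on it without running past, then turn it right (clockwise) well past where it began until you feel it come up on its spring stop, press it there firmly but without forcing it, and leave it resting against the stop. Then draw the red bolt tab all the way back towards the dial, let go, and leave the bottles and the dish round the box where they stand.

Things in the scene. Friction and masses are not known exactly. Their poses are not given: they have to be found in the camera images.
- lockbox: Grey steel lock box fixed to the worktop, 140 (x) x 340 (y) x 60 mm high. Origin at worktop level; the box spans x -70 to 70 and y -160 to 180 mm in its own frame. The dial's axis is vertical at (0, -85), the bolt runs along y over the top at x = 0, and a shut blue lid covers y 108 to 176. A cam inside blocks the bolt unless the dial stands right of about -0.3 rad (more negative).
- dial (a joint): Dial angle in rad: 0 when its white pointer points along the box's +x, growing when turned left (counter-clockwise from above). It starts between -0.15 and 0.2. Turning takes about 0.08 N m of friction and it stays where it is left. Turned right, at a hidden angle between -0.30 and -0.74 (different each run), it meets a spring stop.
- dial_axis (a point): Point on the dial's axis at the box top, axes as the box's. The spring stop adds 0.06 N m per 0.01 rad to the dial's friction. Seated once the spring gives 0.09 N m (0.17 in all while turning), damaged at 0.36 (0.44 while turning); aim for about 0.2 more than it took to turn freely. Let go, it stays on the stop, friction holding up to 0.08 N m of the spring.
- bolt_guide (a point): Middle of the top of the steel bolt guide, 19 mm above the box top, 30 (x) x 12 (y) mm; axes as the box's. The keeper on the lid end, 108 mm further along +y, is alike.
- dial_grip (a point): Point on the dial's axis at the height to grip, 40 mm above the box top. The dial is a steel disc of 34 mm radius, top 14 mm above the box top, with an upright black bar on it: 52 mm long along the dial's own x, 12 mm thick along its y, from 14 to 52 mm above the box top. The axes turn with the dial.
- pointer (a point): Outer end of the white pointer line on the dial, 36 mm from the dial's axis along the dial's own x, 14 mm above the box top.
- red_mark (a point): Point 36 mm from the dial's axis, 14 mm above the box top, at the only red mark of the black scale ring round the dial (white ticks every 10 degrees). The pointer end meets it when the dial is set to the mark, at a dial angle of 0.4 to 0.7 rad, different each run. Its x axis points outward, y on to the left round the ring (running past), z up.
- bolt (a joint): Travel of the bolt in m: 0 locked, 0.030 fully drawn. It moves along the box's -y, towards the dial, against about 3 N of friction, and stays where it is left.
- bolt_grip (a point): Grip point in the red upright tab of the bolt, 42 mm above the box top, in the middle of the tab; the tab is 12 mm thick along the box's y, 30 mm wide along x, from 16 to 56 mm above the box top. A 12 mm steel bar runs under it along y, top 16 mm above the box top. Axes as the box's.
- bottle_blue: Loose white reagent bottle with a blue cap, 40 x 40 x 87 mm, origin under its foot, standing beyond the box: a bystander.
- bottle_yellow: Loose white reagent bottle with a yellow cap, 40 x 40 x 87 mm, origin under its foot, standing beyond the box: a bystander.
- petri: Loose petri dish, 62 mm across, 14 mm high, origin under its middle, lying on the robot's side of the box: a bystander.

How it is judged:
On the way, in this order (a step that is already met when the one before it is completed fails the run):
1. dial turned left onto the red mark and held there: the pointer end within 4 mm (about 0.11 rad) of it, bolt still shut (distance between pointer and red_mark below 0.004 m and value of joint bolt below 0.005 m), for 0.3 s.
2. dial turned right and pressed on its spring stop with at least 3 N at the stop pin (0.09 N m), bolt still shut (contact force between dial_lug and anything else above 3 N and value of joint dial below -0.3 rad and value of joint bolt below 0.005 m), for 0.2 s.
3. bolt drawn fully back (value of joint bolt above 0.027 m), for 0.2 s.
At the end, for the whole second after the job is handed in: The bolt is drawn at least 27 of its 30 mm and at rest, the dial (right of -0.3 rad) still presses on its spring stop with more than 1 N at the stop pin, and both bottles and the dish are within 20 mm of where they stood (value of joint bolt above 0.027 m and contact force between dial_lug and anything else above 1 N and value of joint dial below -0.3 rad and velocity of joint bolt below 0.01 m/s and distance of each of bottle_blue, bottle_yellow, petri from where it was at the start of the episode below 0.02 m); the robot touches nothing.
It fails at once if the stop is forced: more than 12 N at the stop pin (0.36 N m) (contact force between dial_lug and anything else above 12 N).
It fails at once if the dial is run past the red mark by more than 8 mm at the pointer end (0.22 rad) (y of pointer in the frame of red_mark above 0.008 m).
It fails at once if a bottle is tipped (angle between any of bottle_blue, bottle_yellow's own z axis and vertical above 0.5 rad).
It fails at once if a bystander is moved by more than 20 mm (distance of any of bottle_blue, bottle_yellow, petri from where it was at the start of the episode above 0.02 m).
It also fails if it takes over 64 s, if anything falls off the work surface, if the arm or the gripper's body presses on something with over 40 N, if the wrist force passes 120 N, or if a joint passes its speed limit or range.

## Working session

There is one attempt and no reset: what is moved stays moved. The work goes in short steps, Python scripts to look and compute and a tool call to move; the robot and the scene stay as the last step left them, time stands still between calls to the robot, and variables do not carry over. Pictures are saved under pics/ and viewed, about 8 in all and at most 12, crops included, and the job is handed in when it is done.

Besides the shell and the picture viewer there is one more tool, called after "Emit:" by a JSON object that holds its "name" and its "arguments". apply_moves: Moves the arm, as the interface text tells. Its arguments: {"type":"object","properties":{"deltas":{"type":"array","items":{"type":"array","items":{"type":"number"}}}},"required":["deltas"]}

```bash
mkdir -p pics; ls; python3 - <<'E'
from plant import bot, vision
import cv2,numpy as np
s=bot.observe();print({k:np.round(v,3).tolist() for k,v in s.items()},bot.grip_point_offset)
for n in("scene","top"):
    f=vision.grab_frame(n);cv2.imwrite(f"pics/{n}0.png",f["pixels"][:,:,::-1])
    print(n,f["fov_y"],f["cx"],f["cy"],np.round(f["extrinsics"],3).tolist(), f.keys())
a=[cv2.imread(f"pics/{n}0.png") for n in("scene","top")]
cv2.imwrite("pics/a.png",cv2.resize(np.vstack(a),None,fx=.78,fy=.78) )
E
```

```text
pics
{'time_s': 0.0, 'joint_positions': [-1.35, 0.528, 1.434, 0.0, 1.181, -0.178], 'dq': [-0.0, -0.0, -0.001, -0.002, -0.002, -0.001], 'effort': [0.0, -44.235, -17.803, -0.0, 0.008, 0.0], 'ee_pos': [0.243, -0.575, 0.203], 'ee_rot': [-0.693, -0.141, 0.693, -0.139], 'wrist_force': [0.454, 0.006, 0.235], 'moment': [-0.032, -0.025, 0.004], 'grip_width': 0.085} 0.0187
scene 57.70840690314447 260.2020766270591 199.13808660415057 [[-0.819, -0.458, 0.345, 0.27], [-0.573, 0.639, -0.513, 0.478], [0.015, -0.618, -0.786, 0.733], [0.0, 0.0, 0.0, 1.0]] dict_keys(['pixels', 'fov_y', 'cx', 'cy', 'extrinsics'])
top 42.89129040966183 254.72089123971733 188.57300666552393 [[0.016, -0.99, 0.139, 0.454], [-1.0, -0.017, -0.006, 0.06], [0.008, -0.139, -0.99, 0.929], [0.0, 0.0, 0.0, 1.0]] dict_keys(['pixels', 'fov_y', 'cx', 'cy', 'extrinsics'])
```

View pics/top0.png

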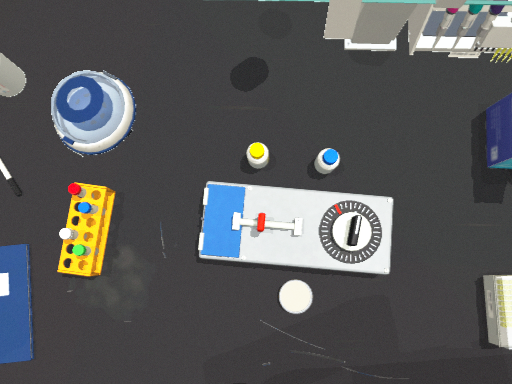

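The top view shows the box with its dial at about (351,232), the red mark at (337,209), the red tab at (262,222), and the lid at the left (+y). The bottles are at (258,155) and (328,160), and the dish is at (296,296).

```bash
cat > h.py <<'E'
import cv2,numpy as np
from plant import bot,vision
def ray(f,u,v,z):
    "pixel -> world point on plane at height z"
    F=f["pixels"].shape[0]/2/np.tan(np.radians(f["fov_y"])/2);E=np.array(f["extrinsics"])
    d=E[:3,:3]@[(u-f["cx"])/F,(v-f["cy"])/F,1];o=E[:3,3]
    return o+d*(z-o[2])/d[2]
def blob(m):
    "centroid and contour of biggest blob"
    c=max(cv2.findContours(m.astype(np.uint8),cv2.RETR_EXTERNAL,cv2.CHAIN_APPROX_NONE)[0],key=cv2.contourArea)
    M=cv2.moments(c);return (M["m10"]/M["m00"],M["m01"]/M["m00"]),c
E
python3 - <<'E'
from h import *
f=vision.grab_frame("top");p=f["pixels"].astype(int);r,g,b=p[...,0],p[...,1],p[...,2]
roi=np.zeros(r.shape,bool);roi[175:285,190:400]=1
box=roi&((p.max(2)>110))
k=cv2.morphologyEx(box.astype(np.uint8),cv2.MORPH_CLOSE,np.ones((9,9)))
_,c=blob(k);rc=cv2.minAreaRect(c)
print("rect",rc);P=np.array([ray(f,*q,.06)for q in cv2.boxPoints(rc)]);print(P.round(4).tolist())
red=roi&(r>150)&(g<70)&(b<70)
n,l,s,ce=cv2.connectedComponentsWithStats(red.astype(np.uint8))
for i in range(1,n):print("red",s[i],ce[i],ray(f,*ce[i],.06).round(4),ray(f,*ce[i],.116).round(4))
dark=roi&(p.max(2)<70);dark[:,:310]=0;dark[:, 388:]=0
q=cv2.morphologyEx(dark.astype(np.uint8),cv2.MORPH_CLOSE,np.ones((5,5)));q[:195]=0;q[270:]=0
_,c=blob(q);e=cv2.fitEllipse(c);print("ring",e,ray(f,*e[0],.06).round(4),ray(f,*e[0],.074).round(4))
cv2.imwrite("pics/dial.png",cv2.resize(f["pixels"][180:280,300:400,::-1],None,fx=6,fy=6,interpolation=cv2.INTER_CUBIC))
E
```

```text
rect ((296.4781799316406, 227.1202850341797), (193.1938018798828, 77.89287567138672), 5.079607963562012)
[[0.4516, 0.1552, 0.06], [0.5899, 0.1472, 0.06], [0.5648, -0.199, 0.06], [0.4272, -0.1835, 0.06]]
red [334 205   7   9  19] [337.47368421 209.15789474] [ 0.5409 -0.0933  0.06  ] [ 0.5353 -0.0834  0.116 ]
red [257 213   8  19 109] [260.75229358 221.88073394] [0.5159 0.0435 0.06  ] [0.5119 0.0446 0.116 ]
ring ((353.5057067871094, 232.2321319580078), (9.533353805541992, 31.200702667236328), 9.34170150756836) [ 0.5002 -0.1215  0.06  ] [ 0.4995 -0.1186  0.074 ]
```

View pics/dial.png

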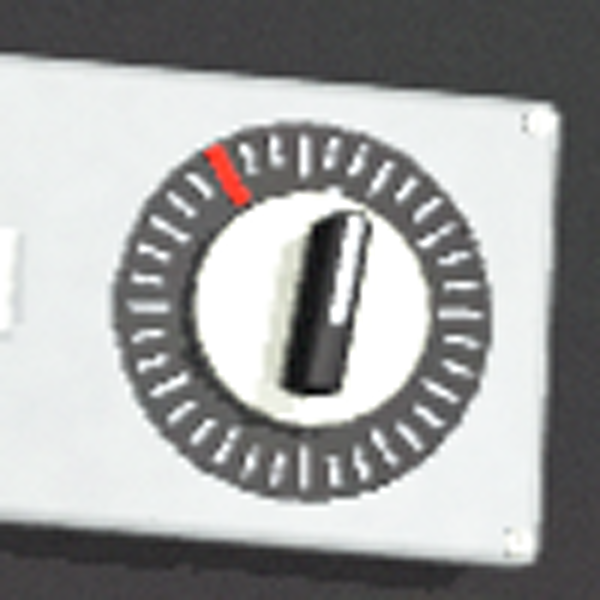

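View pics/scene0.png

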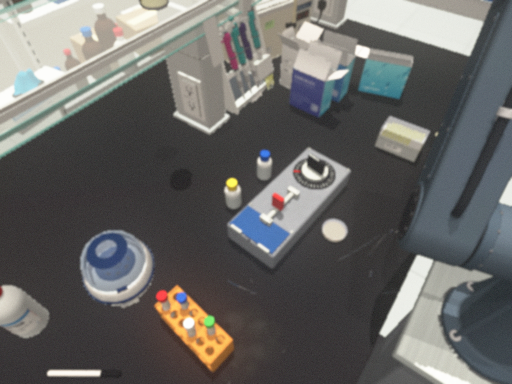

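The crop shows the ring centred at about full-frame (350.2,231.8), the red mark at (338,209) and the pointer stripe on the bar tilted about 11° right of image up. By rough angles the dial stands at about -0.1 and the mark at about 0.58 rad. The scene view agrees with this layout. Next I plan the approach above the dial.

```bash
cat >> h.py <<'E'
from scipy.spatial.transform import Rotation as R
def down(jaw):
    "tool pointing down, tool y at world angle jaw"
    x=np.array([0,0,-1.]);y=np.array([np.cos(jaw),np.sin(jaw),0]);return R.from_matrix(np.c_[x,y,np.cross(x,y)])
def plan(pos,jaw,s=None):
    "total shift (30 mm units) in current tool axes and turn (10 deg units), jaw taken modulo pi"
    s=s or bot.observe();q=R.from_quat(s["ee_rot"]);y=q.as_matrix()[:,1];now=np.arctan2(y[1],y[0])
    d=q.inv().apply(np.array(pos)-s["ee_pos"])/.03
    for k in(-1,0,1):
        a=(jaw+k*np.pi-now+np.pi)%(2*np.pi)-np.pi
        print("jaw now",round(np.degrees(now),1),"->",round(np.degrees(jaw)+180*k,1),"shift",d.round(2),"turn",((q.inv()*down(jaw+k*np.pi)).as_rotvec()/np.radians(10)).round(2),"j6",round(s["joint_positions"][5],2))
E
python3 - <<'E'
from h import *
f=vision.grab_frame("top")
A=ray(f,350.2,231.8,.06);B=ray(f,352.5,231.2,.074);print(A,B)
yaw=-.073
c,s=np.cos(yaw),np.sin(yaw)
P=np.array([ray(f,*q,.06)for q in [(296.48,227.12)]])[0];print("box ctr",P,"axis from box",P[:2]+[-s*-.095,c*-.095])
plan([A[0],A[1],.2],yaw-.1+np.pi/2)
E
```

```text
[ 0.50086963 -0.11566927  0.06      ] [ 0.50122258 -0.11687362  0.074     ]
box ctr [ 0.5076041  -0.02011436  0.06      ] axis from box [ 0.50067526 -0.11486134]
jaw now -67.1 -> -99.9 shift [  0.14 -10.78 -13.88] turn [3.28 0.   0.01] j6 -0.18
jaw now -67.1 -> 80.1 shift [  0.14 -10.78 -13.88] turn [-1.472e+01 -1.000e-02  0.000e+00] j6 -0.18
jaw now -67.1 -> 260.1 shift [  0.14 -10.78 -13.88] turn [3.28 0.   0.01] j6 -0.18
```

Emit:
{"name": "apply_moves", "arguments": {"deltas": [[0,-0.77,-1,0,0,0,0],[0,-0.77,-1,0,0,0,0],[0,-0.77,-1,0,0,0,0],[0,-0.77,-1,0,0,0,0],[0,-0.77,-1,0,0,0,0],[0,-0.77,-1,0,0,0,0],[0,-0.77,-1,0,0,0,0],[0,-0.77,-1,0,0,0,0]]}}

```text
time_s: 1.2
ee_pos: [0.3926, -0.3113, 0.2043]
ee_rot: [0.693, 0.14, -0.693, 0.14]
wrist_force: [1.2, -0.3, 0.6]
grip_width: 0.0854
```

Emit:
{"name": "apply_moves", "arguments": {"deltas": [[0,-0.77,-1,0,0,0,0],[0,-0.77,-1,0,0,0,0],[0,-0.77,-1,0,0,0,0],[0,-0.77,-1,0,0,0,0],[0,-0.77,-1,0,0,0,0],[0,-0.77,-0.88,0,0,0,0]]}}

```text
time_s: 1.95
ee_pos: [0.5015, -0.115, 0.2043]
ee_rot: [0.693, 0.14, -0.693, 0.14]
wrist_force: [0.2, -0.6, -0.4]
grip_width: 0.0856
```

Emit:
{"name": "apply_moves", "arguments": {"deltas": [[0,0,0,0.82,0,0,0],[0,0,0,0.82,0,0,0],[0,0,0,0.82,0,0,0],[0,0,0,0.82,0,0,0],[0,0,0,0,0,0,0],[0,0,0,0,0,0,0]]}}

```text
time_s: 2.7
ee_pos: [0.5008, -0.1162, 0.2043]
ee_rot: [-0.704, 0.061, 0.705, 0.061]
wrist_force: [-0.3, 0.8, 0.0]
grip_width: 0.0854
```

```bash
python3 - <<'E'
from h import *
s=bot.observe();print({k:np.round(v,3).tolist() for k,v in s.items()})
f=vision.grab_frame("wrist");cv2.imwrite("pics/w1.png",f["pixels"][:,:,::-1])
np.savez("pics/w1.npz",**f)
plan([.501,-.1155,.2],-.173+np.pi/2)
E
```

```text
{'time_s': 2.7, 'joint_positions': [-0.446, 0.379, 1.708, -0.0, 1.055, 1.297], 'dq': [-0.0, -0.0, -0.002, -0.001, 0.0, 0.009], 'effort': [0.011, -35.303, -15.899, 0.0, 0.001, -0.003], 'ee_pos': [0.501, -0.116, 0.204], 'ee_rot': [-0.704, 0.061, 0.705, 0.061], 'wrist_force': [-0.251, 0.778, 0.015], 'moment': [0.001, 0.008, 0.01], 'grip_width': 0.085}
jaw now -99.9 -> -99.9 shift [ 0.14 -0.02 -0.  ] turn [0.01 0.   0.  ] j6 1.3
jaw now -99.9 -> 80.1 shift [ 0.14 -0.02 -0.  ] turn [-17.99  -0.     0.  ] j6 1.3
jaw now -99.9 -> 260.1 shift [ 0.14 -0.02 -0.  ] turn [0.01 0.   0.  ] j6 1.3
```

View pics/w1.png

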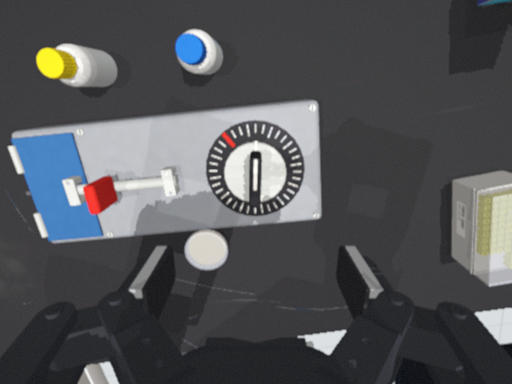

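The wrist view shows the ring centred near (254,168), the red mark at (229,140), the pointer stripe running up from (255,200) to (255,150) (almost parallel to the image's vertical), and the red tab at (100,195). I'll measure these with rays.

```bash
cat >> h.py <<'E'
def dialfit(f,x0,y0,rad):
    p=f["pixels"].astype(int);r,g,b=p[...,0],p[...,1],p[...,2]
    yy,xx=np.mgrid[:p.shape[0],:p.shape[1]];roi=np.hypot(xx-x0,yy-y0)<rad
    grey=(p.min(2)>95)|(r-b>60)
    m=roi&~((p.min(2)>95));m=cv2.morphologyEx(m.astype(np.uint8),cv2.MORPH_CLOSE,np.ones((7,7)))
    _,c=blob(m);e=cv2.fitEllipse(cv2.convexHull(c));C=ray(f,*e[0],.061)
    red,_=blob(roi&(r>130)&(g<70)&(b<70));Rm=ray(f,*red,.061)
    bar=roi&(np.hypot(xx-e[0][0],yy-e[0][1])<.55*e[1][0]/2)&(p.max(2)<75)
    print("ring",np.round(e[0],1),np.round(e[1],1),"axis",C.round(4),"red px",np.round(red,1),"mark ang world",round(np.arctan2(*(Rm-C)[1::-1]),3))
    return e,C
E
python3 - <<'E'
from h import *
f=dict(np.load("pics/w1.npz"));f["fov_y"]=float(f["fov_y"]);print(f["fov_y"],f["cx"],f["cy"],f["extrinsics"].round(3).tolist())
e,C=dialfit(f,254,168,54)
# pointer stripe: white in the dark bar
a=ray(f,255,150,.112);b=ray(f,255,200,.112);print("stripe ang",np.arctan2(*(a-b)[1::-1]))
p=f["pixels"].astype(int)
for y in range(140,215,5): print(y,p[y,240:272].max(1).tolist())
# box top front/back edges
for px in [(316,101),(316,221),(80,131),(110,237)]: print(px,ray(f,*px,.06).round(4))
red=(p[...,0]>130)&(p[...,1]<70)&(p[...,2]<70);red[:,:60]=0;red[:,140:]=0
_,c=blob(red);print(cv2.approxPolyDP(c,3,True)[:,0].tolist())
E
```

```text
68.134317052905 255.40623404182347 190.87807163044027 [[-0.171, -0.934, -0.314, 0.581], [-0.985, 0.162, 0.055, -0.13], [-0.0, 0.319, -0.948, 0.376], [0.0, 0.0, 0.0, 1.0]]
ring [254.7 168.1] [94.4 96.8] axis [ 0.5036 -0.1157  0.061 ] red px [228.3 139.8] mark ang world 0.563
stripe ang -0.17207481743423095
140 [67, 70, 72, 71, 71, 71, 70, 72, 71, 69, 69, 67, 76, 88, 118, 149, 151, 124, 84, 73, 67, 69, 68, 68, 73, 80, 82, 79, 80, 81, 80, 82]
145 [131, 166, 194, 208, 224, 231, 236, 238, 239, 239, 240, 240, 240, 238, 241, 255, 255, 244, 236, 237, 239, 238, 237, 238, 236, 231, 220, 208, 190, 164, 130, 92]
150 [240, 240, 241, 240, 241, 240, 240, 239, 240, 239, 237, 230, 206, 186, 208, 219, 218, 208, 207, 216, 226, 231, 232, 229, 225, 223, 227, 235, 235, 235, 244, 251]
155 [241, 240, 240, 240, 240, 241, 232, 202, 188, 174, 105, 34, 26, 33, 28, 35, 33, 33, 33, 35, 72, 160, 216, 223, 223, 222, 222, 223, 223, 223, 223, 226]
160 [241, 241, 241, 234, 203, 189, 186, 184, 175, 132, 67, 56, 73, 149, 221, 245, 237, 189, 106, 55, 60, 127, 196, 222, 225, 224, 223, 224, 224, 224, 228, 238]
165 [238, 23
[... 1022 characters left out ...]
51, 53, 46, 66, 159, 225, 239, 236, 222, 207, 204, 204, 214, 235, 241, 243]
200 [59, 89, 125, 148, 142, 145, 157, 162, 156, 96, 51, 56, 60, 60, 60, 58, 60, 58, 53, 67, 144, 202, 190, 171, 164, 156, 142, 116, 98, 73, 54, 49]
205 [96, 162, 191, 131, 50, 45, 50, 75, 101, 72, 47, 48, 47, 50, 59, 54, 54, 55, 53, 69, 140, 184, 124, 49, 43, 53, 91, 139, 145, 88, 46, 44]
210 [152, 112, 57, 43, 46, 54, 103, 158, 156, 94, 45, 46, 50, 94, 173, 212, 147, 51, 45, 47, 85, 150, 181, 120, 48, 47, 47, 63, 121, 163, 129, 65]
(316, 101) [ 0.5643 -0.1922  0.06  ]
(316, 221) [ 0.4256 -0.1778  0.06  ]
(80, 131) [0.5772 0.0656 0.06  ]
(110, 237) [0.4476 0.0762 0.06  ]
[[110, 177], [84, 188], [91, 212], [116, 200]]
```

Emit:
{"name": "apply_moves", "arguments": {"deltas": [[0.8,-0.02,-0.04,0,0,0,0],[0.8,0,0,0,0,0,0],[0.8,0,0,0,0,0,0],[0.8,0,0,0,0,0,0],[0.6,0,0,0,0,0,0],[0.29,0,0,0,0,0,0],[0,0,0,0,0,0,0],[0,0,0,0,0,0,0]]}}

```text
time_s: 3.75
ee_pos: [0.5027, -0.1161, 0.0822]
ee_rot: [0.705, -0.061, -0.704, -0.061]
wrist_force: [0.5, 0.2, 1.3]
grip_width: 0.085
```

```bash
python3 - <<'E'
from h import *
s=bot.observe();print({k:np.round(v,3).tolist() for k,v in s.items()})
f=vision.grab_frame("wrist");cv2.imwrite("pics/w2.png",f["pixels"][:,:,::-1])
np.savez("pics/w2.npz",**f)
E
```

```text
{'time_s': 3.75, 'joint_positions': [-0.444, 0.57, 1.815, 0.0, 0.755, 1.3], 'dq': [-0.001, -0.006, 0.0, -0.001, 0.001, 0.0], 'effort': [-0.016, -38.323, -10.264, -0.0, 0.008, -0.002], 'ee_pos': [0.503, -0.116, 0.082], 'ee_rot': [0.705, -0.061, -0.704, -0.061], 'wrist_force': [0.453, 0.22, 1.259], 'moment': [0.007, -0.044, 0.042], 'grip_width': 0.085}
```

View pics/w2.png

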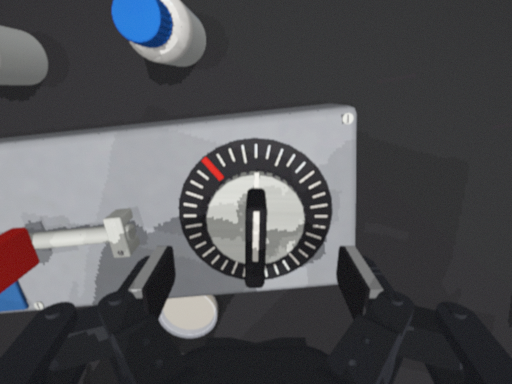

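The fingers straddle the bar: its axis is at column 255 and the pads are at columns 172 and 340. The mark is at (212,168). I'll close on the bar.

```bash
python3 - <<'E'
from h import *
f=dict(np.load("pics/w2.npz"));f["fov_y"]=float(f["fov_y"])
e,C=dialfit(f,256,210,82)
a=ray(f,256.5,178,.074);print("pointer ang world",np.arctan2(*(a-C)[1::-1]),np.linalg.norm((a-C)[:2]))
E
```

```text
ring [255.1 211.5] [148.3 151.2] axis [ 0.5033 -0.1158  0.061 ] red px [212.3 168.4] mark ang world 0.57
pointer ang world -0.2059346108025647 0.0292382467450975
```

Emit:
{"name": "apply_moves", "arguments": {"deltas": [[0,0,0,0,0,0,0.5],[0,0,0,0,0,0,0.7],[0,0,0,0,0,0,0.9],[0,0,0,0,0,0,1],[0,0,0,0,0,0,1],[0,0,0,0,0,0,1]]}}

```text
time_s: 4.55
ee_pos: [0.5022, -0.1158, 0.0819]
ee_rot: [0.705, -0.061, -0.704, -0.061]
wrist_force: [-0.1, 0.6, 3.2]
grip_width: 0.0091
```

```bash
python3 - <<'E'
from h import *
s=bot.observe();print({k:np.round(v,3).tolist() for k,v in s.items()})
E
```

```text
{'time_s': 4.55, 'joint_positions': [-0.444, 0.571, 1.815, 0.0, 0.755, 1.301], 'dq': [0.001, -0.001, 0.001, 0.001, -0.001, -0.0], 'effort': [-0.198, -36.926, -10.212, -0.104, -0.244, -0.051], 'ee_pos': [0.502, -0.116, 0.082], 'ee_rot': [0.705, -0.061, -0.704, -0.061], 'wrist_force': [-0.075, 0.552, 3.16], 'moment': [0.152, 0.072, -0.02], 'grip_width': 0.009}
```

Emit:
{"name": "apply_moves", "arguments": {"deltas": [[0,0,0,-0.5,0,0,1],[0,0,0,-0.5,0,0,1],[0,0,0,-0.5,0,0,1],[0,0,0,-0.5,0,0,1]]}}

```text
time_s: 5.05
ee_pos: [0.5022, -0.1158, 0.0819]
ee_rot: [0.704, 0.063, -0.704, 0.063]
wrist_force: [-0.5, 1.9, 4.0]
grip_width: 0.009
```

```bash
cat >> h.py <<'E'
def st():
    s=bot.observe();y=R.from_quat(s["ee_rot"]).as_matrix()[:,1]
    print("t",s["time_s"],"jaw",round(np.degrees(np.arctan2(y[1],y[0])),2),"pos",np.round(s["ee_pos"],4),"F",np.round(s["wrist_force"],2),"M",np.round(s["moment"],3),"q6",round(s["joint_positions"][5],4),"eff6",round(s["effort"][5],3),"w",round(s["grip_width"],4))
E
python3 -c "
from h import *
st()"
```

```text
t 5.05 jaw -79.81 pos [ 0.5022 -0.1158  0.0819] F [-0.52  1.92  4.02] M [ 0.121  0.112 -0.051] q6 0.9489 eff6 0.366 w 0.009
```

Emit:
{"name": "apply_moves", "arguments": {"deltas": [[0,0,0,-0.5,0,0,1],[0,0,0,-0.5,0,0,1],[0,0,0,-0.5,0,0,1],[0,0,0,-0.5,0,0,1],[0,0,0,-0.2,0,0,1],[0,0,0,0,0,0,1],[0,0,0,0,0,0,1]]}}

```text
time_s: 5.92
ee_pos: [0.5022, -0.1158, 0.0819]
ee_rot: [0.68, 0.195, -0.68, 0.195]
wrist_force: [-0.3, 0.3, 4.8]
grip_width: 0.0089
```

```bash
python3 - <<'E'
from h import *
st()
f=vision.grab_frame("wrist");g=vision.grab_frame("top")
a=cv2.resize(f["pixels"][100:320,130:380],(600,528));b=cv2.resize(g["pixels"][180:280,300:400],(528,528))
cv2.imwrite("pics/c3.png",cv2.resize(np.hstack([a,b])[:,:,::-1],(800,375)))
E
```

```text
t 5.925 jaw -57.99 pos [ 0.5022 -0.1158  0.0819] F [-0.32  0.29  4.82] M [ 0.091  0.166 -0.037] q6 0.5685 eff6 -0.028 w 0.0089
```

View pics/c3.png

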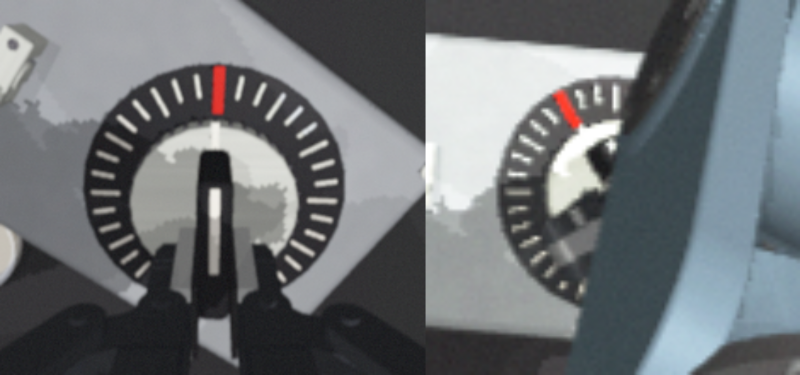

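The pointer line at (215,135) lies on the same radius as the red mark at (219,90), so the dial is on the mark to within about 1–2°. I'll hold briefly, then turn right.

Emit:
{"name": "apply_moves", "arguments": {"deltas": [[0,0,0,0,0,0,1],[0,0,0,0,0,0,1],[0,0,0,0,0,0,1],[0,0,0,0,0,0,1],[0,0,0,0.5,0,0,1],[0,0,0,0.5,0,0,1],[0,0,0,0.5,0,0,1],[0,0,0,0.5,0,0,1]]}}

```text
time_s: 7.02
ee_pos: [0.5022, -0.1158, 0.0818]
ee_rot: [0.703, 0.073, -0.703, 0.073]
wrist_force: [-1.4, 1.1, 5.3]
grip_width: 0.0088
```

```bash
python3 -c "
from h import *
st()"
```

```text
t 7.025 jaw -78.12 pos [ 0.5022 -0.1158  0.0818] F [-1.4   1.13  5.25] M [0.155 0.124 0.113] q6 0.9201 eff6 -0.366 w 0.0088
```

Emit:
{"name": "apply_moves", "arguments": {"deltas": [[0,0,0,0.5,0,0,1],[0,0,0,0.5,0,0,1],[0,0,0,0.5,0,0,1],[0,0,0,0.5,0,0,1],[0,0,0,0.4,0,0,1],[0,0,0,0.2,0,0,1],[0,0,0,0.1,0,0,1],[0,0,0,0.1,0,0,1]]}}

```text
time_s: 8.02
ee_pos: [0.5022, -0.1158, 0.0818]
ee_rot: [0.7, -0.098, -0.7, -0.098]
wrist_force: [-1.2, 1.3, 4.8]
grip_width: 0.009
```

```bash
python3 -c "
from h import *
st()"
```

```text
t 8.025 jaw -106.0 pos [ 0.5022 -0.1158  0.0818] F [-1.22  1.26  4.77] M [0.147 0.175 0.051] q6 1.4065 eff6 -0.009 w 0.009
```

Emit:
{"name": "apply_moves", "arguments": {"deltas": [[0,0,0,0.05,0,0,1],[0,0,0,0.05,0,0,1],[0,0,0,0.05,0,0,1],[0,0,0,0.05,0,0,1]]}}

```text
time_s: 8.52
ee_pos: [0.5022, -0.1158, 0.0818]
ee_rot: [0.698, -0.111, -0.698, -0.11]
wrist_force: [-1.4, 0.4, 4.7]
grip_width: 0.0092
```

```bash
python3 -c "
from h import *
st()"
```

```text
t 8.525 jaw -107.98 pos [ 0.5022 -0.1158  0.0818] F [-1.4   0.43  4.71] M [0.142 0.052 0.09 ] q6 1.4411 eff6 0.035 w 0.0092
```

Emit:
{"name": "apply_moves", "arguments": {"deltas": [[0,0,0,0.05,0,0,1],[0,0,0,0.05,0,0,1],[0,0,0,0.05,0,0,1],[0,0,0,0.05,0,0,1]]}}

```text
time_s: 9.02
ee_pos: [0.5022, -0.1157, 0.0818]
ee_rot: [0.696, -0.123, -0.696, -0.123]
wrist_force: [-0.4, 1.2, 5.6]
grip_width: 0.0089
```

```bash
python3 -c "
from h import *
st()"
```

```text
t 9.025 jaw -109.98 pos [ 0.5022 -0.1157  0.0818] F [-0.36  1.23  5.56] M [0.144 0.124 0.05 ] q6 1.476 eff6 0.035 w 0.0089
```

```bash
cat >> h.py <<'E'
def tq(n=5):
    v=[]
    for i in range(n):
        v.append(bot.observe()["moment"][2])
        if i<n-1: vision.grab_frame("top")
    st();print("Mz",np.round(v,3),"mean",round(np.mean(v),3))
E
python3 -c "
from h import *
tq()"
```

```text
t 9.225 jaw -109.97 pos [ 0.5022 -0.1158  0.0819] F [-0.47  0.47  5.11] M [0.165 0.195 0.067] q6 1.4758 eff6 0.055 w 0.0088
Mz [0.05  0.052 0.028 0.114 0.067] mean 0.062
```

Emit:
{"name": "apply_moves", "arguments": {"deltas": [[0,0,0,0.05,0,0,1],[0,0,0,0.05,0,0,1],[0,0,0,0.05,0,0,1]]}}

```text
time_s: 9.6
ee_pos: [0.5022, -0.1158, 0.0819]
ee_rot: [0.695, -0.132, -0.695, -0.132]
wrist_force: [-0.2, 1.6, 4.9]
grip_width: 0.009
```

```bash
python3 -c "
from h import *
tq()"
```

```text
t 9.8 jaw -111.48 pos [ 0.5022 -0.1158  0.0819] F [-0.41  0.79  5.02] M [0.139 0.186 0.037] q6 1.5021 eff6 0.047 w 0.0092
Mz [0.08  0.105 0.05  0.073 0.037] mean 0.069
```

Emit:
{"name": "apply_moves", "arguments": {"deltas": [[0,0,0,0.05,0,0,1],[0,0,0,0.05,0,0,1],[0,0,0,0.05,0,0,1],[0,0,0,0.05,0,0,1]]}}

```text
time_s: 10.3
ee_pos: [0.5022, -0.1158, 0.0819]
ee_rot: [0.692, -0.144, -0.692, -0.144]
wrist_force: [-0.9, 0.8, 5.0]
grip_width: 0.009
```

```bash
python3 -c "
from h import *
tq()"
```

```text
t 10.5 jaw -113.48 pos [ 0.5022 -0.1158  0.0819] F [-1.11  0.82  5.74] M [0.145 0.157 0.095] q6 1.537 eff6 0.042 w 0.0089
Mz [ 0.05  -0.016  0.062 -0.002  0.095] mean 0.038
```

Emit:
{"name": "apply_moves", "arguments": {"deltas": [[0,0,0,0.05,0,0,1],[0,0,0,0.05,0,0,1],[0,0,0,0.05,0,0,1],[0,0,0,0.05,0,0,1]]}}

```text
time_s: 11.0
ee_pos: [0.5022, -0.1157, 0.0818]
ee_rot: [0.69, -0.156, -0.69, -0.156]
wrist_force: [-0.6, -0.1, 5.7]
grip_width: 0.0089
```

```bash
python3 -c "
from h import *
tq()"
```

```text
t 11.2 jaw -115.48 pos [ 0.5022 -0.1158  0.0818] F [-1.02  1.38  5.35] M [ 0.127  0.164 -0.018] q6 1.5719 eff6 0.041 w 0.0091
Mz [ 0.054  0.     0.09   0.049 -0.018] mean 0.035
```

Emit:
{"name": "apply_moves", "arguments": {"deltas": [[0,0,0,0.05,0,0,1],[0,0,0,0.05,0,0,1],[0,0,0,0.05,0,0,1],[0,0,0,0.05,0,0,1]]}}

```text
time_s: 11.7
ee_pos: [0.5022, -0.1157, 0.0818]
ee_rot: [0.687, -0.168, -0.687, -0.168]
wrist_force: [0.3, 1.1, 4.3]
grip_width: 0.0093
```

```bash
python3 -c "
from h import *
tq()"
```

```text
t 11.9 jaw -117.48 pos [ 0.5022 -0.1158  0.0818] F [-1.16  1.45  5.  ] M [0.153 0.157 0.05 ] q6 1.6068 eff6 0.042 w 0.0088
Mz [0.021 0.024 0.008 0.085 0.05 ] mean 0.038
```

Emit:
{"name": "apply_moves", "arguments": {"deltas": [[0,0,0,0.05,0,0,1],[0,0,0,0.05,0,0,1],[0,0,0,0.05,0,0,1],[0,0,0,0.05,0,0,1]]}}

```text
time_s: 12.4
ee_pos: [0.5022, -0.1158, 0.0818]
ee_rot: [0.684, -0.18, -0.684, -0.18]
wrist_force: [0.2, 0.5, 4.9]
grip_width: 0.0092
```

```bash
python3 -c "
from h import *
tq()"
```

```text
t 12.6 jaw -119.48 pos [ 0.5022 -0.1157  0.0818] F [-0.65  0.83  4.7 ] M [0.177 0.102 0.102] q6 1.6416 eff6 0.041 w 0.0092
Mz [ 0.067 -0.007  0.032  0.033  0.102] mean 0.045
```

Emit:
{"name": "apply_moves", "arguments": {"deltas": [[0,0,0,0.05,0,0,1],[0,0,0,0.05,0,0,1],[0,0,0,0.05,0,0,1],[0,0,0,0.05,0,0,1]]}}

```text
time_s: 13.1
ee_pos: [0.5022, -0.1157, 0.0818]
ee_rot: [0.681, -0.192, -0.681, -0.192]
wrist_force: [-0.4, 1.4, 3.7]
grip_width: 0.0094
```

```bash
python3 -c "
from h import *
tq()"
```

```text
t 13.3 jaw -121.48 pos [ 0.5022 -0.1158  0.0818] F [-1.85  1.44  4.78] M [0.176 0.14  0.082] q6 1.6766 eff6 0.042 w 0.009
Mz [0.105 0.05  0.048 0.041 0.082] mean 0.065
```

Emit:
{"name": "apply_moves", "arguments": {"deltas": [[0,0,0,0.05,0,0,1],[0,0,0,0.05,0,0,1],[0,0,0,0.05,0,0,1],[0,0,0,0.05,0,0,1]]}}

```text
time_s: 13.8
ee_pos: [0.5022, -0.1158, 0.0818]
ee_rot: [0.677, -0.204, -0.677, -0.204]
wrist_force: [-0.3, 0.1, 5.8]
grip_width: 0.0088
```

```bash
python3 -c "
from h import *
tq()"
```

```text
t 14.0 jaw -123.45 pos [ 0.5022 -0.1157  0.0818] F [-1.28  1.58  4.17] M [0.148 0.095 0.067] q6 1.7113 eff6 0.115 w 0.0088
Mz [0.141 0.14  0.115 0.107 0.067] mean 0.114
```

The effort of joint 6 (little noise) rose from 0.042 to 0.115 and mean Mz rose by about 0.07, so the dial has come onto the stop. I'll go on in small steps.

Emit:
{"name": "apply_moves", "arguments": {"deltas": [[0,0,0,0.04,0,0,1],[0,0,0,0.04,0,0,1]]}}

```text
time_s: 14.25
ee_pos: [0.5022, -0.1157, 0.0818]
ee_rot: [0.676, -0.208, -0.676, -0.208]
wrist_force: [-1.1, 0.6, 4.6]
grip_width: 0.0096
```

```bash
python3 -c "
from h import *
tq(8)"
```

```text
t 14.6 jaw -124.24 pos [ 0.5022 -0.1158  0.0818] F [-0.03  1.13  5.13] M [0.169 0.14  0.154] q6 1.7251 eff6 0.152 w 0.009
Mz [0.155 0.174 0.13  0.105 0.151 0.159 0.193 0.154] mean 0.153
```

Emit:
{"name": "apply_moves", "arguments": {"deltas": [[0,0,0,0.05,0,0,1],[0,0,0,0.05,0,0,1]]}}

```text
time_s: 14.85
ee_pos: [0.5022, -0.1158, 0.0818]
ee_rot: [0.674, -0.214, -0.674, -0.214]
wrist_force: [-1.1, 1.1, 5.3]
grip_width: 0.0091
```

```bash
python3 -c "
from h import *
tq(8)"
```

```text
t 15.2 jaw -125.23 pos [ 0.5022 -0.1157  0.0818] F [-0.6   0.96  4.55] M [0.191 0.111 0.16 ] q6 1.7424 eff6 0.194 w 0.0092
Mz [0.253 0.207 0.143 0.194 0.162 0.183 0.2   0.16 ] mean 0.188
```

Emit:
{"name": "apply_moves", "arguments": {"deltas": [[0,0,0,0.05,0,0,1],[0,0,0,0.05,0,0,1]]}}

```text
time_s: 15.45
ee_pos: [0.5022, -0.1158, 0.0818]
ee_rot: [0.672, -0.22, -0.672, -0.22]
wrist_force: [-0.9, 1.0, 4.6]
grip_width: 0.0091
```

```bash
python3 -c "
from h import *
tq(9)"
```

```text
t 15.85 jaw -126.22 pos [ 0.5022 -0.1158  0.0818] F [-0.83  0.81  4.81] M [0.205 0.092 0.196] q6 1.7597 eff6 0.241 w 0.0091
Mz [0.23  0.237 0.269 0.217 0.261 0.215 0.288 0.229 0.196] mean 0.238
```

The excess is 0.19–0.20 N m by both measures, as aimed, and it held for 0.4 s. I'll release and rise, then look.

Emit:
{"name": "apply_moves", "arguments": {"deltas": [[0,0,0,0,0,0,0.8],[0,0,0,0,0,0,0.5],[0,0,0,0,0,0,0.3],[0,0,0,0,0,0,0.3],[-0.8,0,0,0,0,0,0.3],[-0.9,0,0,0,0,0,0.3],[-0.9,0,0,0,0,0,0.3],[0,0,0,0,0,0,0.3]]}}

```text
time_s: 16.85
ee_pos: [0.5037, -0.1165, 0.1614]
ee_rot: [0.674, -0.22, -0.67, -0.22]
wrist_force: [0.4, -0.3, -0.3]
grip_width: 0.0599
```

```bash
python3 - <<'E'
from h import *
st()
f=vision.grab_frame("wrist");np.savez("pics/w4.npz",**f);cv2.imwrite("pics/w4.png",f["pixels"][:,:,::-1])
E
```

```text
t 16.85 jaw -126.25 pos [ 0.5037 -0.1165  0.1614] F [ 0.38 -0.31 -0.27] M [-0.014  0.007 -0.016] q6 1.7598 eff6 0.0 w 0.0599
```

View pics/w4.png

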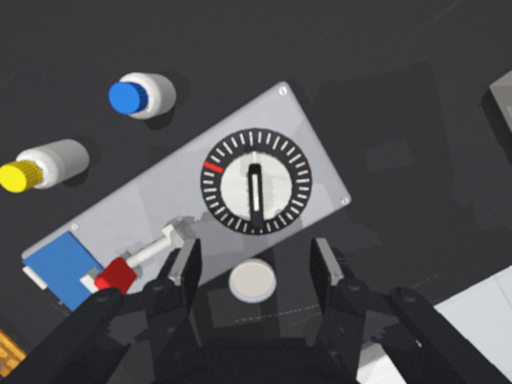

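The dial stands where it was left: the bar runs along column 255, 27° or so from the box's x, and the tab is at (117,275). Next I move above the bolt tab.

```bash
python3 - <<'E'
from h import *
plan([.5142,.044,.19],-.073+np.pi/2)
E
```

```text
jaw now -126.3 -> -94.2 shift [-1.   -4.53  2.84] turn [-3.21 -0.01 -0.  ] j6 1.76
jaw now -126.3 -> 85.8 shift [-1.   -4.53  2.84] turn [ 1.479e+01 -0.000e+00  1.000e-02] j6 1.76
jaw now -126.3 -> 265.8 shift [-1.   -4.53  2.84] turn [-3.21 -0.01 -0.  ] j6 1.76
```

Emit:
{"name": "apply_moves", "arguments": {"deltas": [[-1,0,0,0,0,0,0],[0,-0.9,0.57,0,0,0,0],[0,-0.9,0.57,0,0,0,0],[0,-0.9,0.57,0,0,0,0],[0,-0.9,0.57,0,0,0,0],[0,-0.93,0.56,0,0,0,0],[0,0,0,-0.8,0,0,0],[0,0,0,-0.8,0,0,0]]}}

```text
time_s: 17.9
ee_pos: [0.5127, 0.0449, 0.1879]
ee_rot: [-0.695, 0.122, 0.698, 0.122]
wrist_force: [-0.3, 0.7, -0.7]
grip_width: 0.0857
```

Emit:
{"name": "apply_moves", "arguments": {"deltas": [[0,0,0,-0.8,0,0,0],[0,0,0,-0.81,0,0,0],[0,0,0,0,0,0,0],[0,0,0,0,0,0,0]]}}

```text
time_s: 18.4
ee_pos: [0.5133, 0.0442, 0.1888]
ee_rot: [-0.706, 0.026, 0.707, 0.026]
wrist_force: [0.4, 0.6, -0.1]
grip_width: 0.0854
```

```bash
python3 - <<'E'
from h import *
st()
f=vision.grab_frame("wrist");np.savez("pics/w5.npz",**f);cv2.imwrite("pics/w5.png",f["pixels"][:,:,::-1])
p=f["pixels"].astype(int);red=(p[...,0]>110)&(p[...,1]<60)&(p[...,2]<60)
n,l,s,ce=cv2.connectedComponentsWithStats(red.astype(np.uint8))
for i in range(1,n):
    if s[i][4]>20: print(s[i],ce[i].round(1),ray(f,*ce[i],.116).round(4))
_,c=blob(red);q=cv2.approxPolyDP(c,3,True)[:,0];print([(x.tolist(),ray(f,*x,.116)[:2].round(4).tolist()) for x in q])
E
```

```text
t 18.4 jaw -94.27 pos [0.5133 0.0442 0.1888] F [ 0.42  0.62 -0.08] M [ 0.065  0.042 -0.025] q6 1.514 eff6 0.004 w 0.0854
[380 132   8  15  28] [383.4 139.1] [ 0.5508 -0.068   0.116 ]
[250 166  12  39 389] [255.6 185.8] [0.5171 0.044  0.116 ]
[([257, 166], [0.5353, 0.0413]), ([251, 168], [0.5339, 0.0468]), ([250, 182], [0.5211, 0.0487]), ([251, 203], [0.5009, 0.0494]), ([261, 202], [0.5012, 0.0401])]
```

View pics/w5.png

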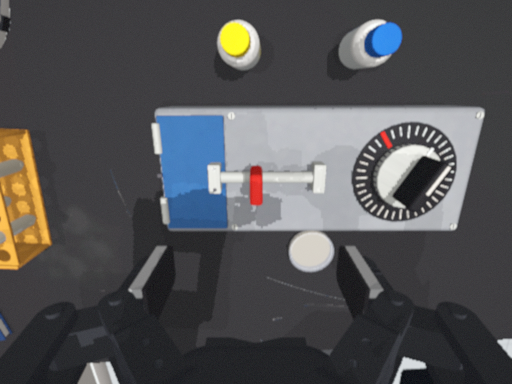

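The tab is centred between the pads (column 256), TCP y 0.0442 matches its y of 0.044, and the dial pointer stands well right of its start. I descend and grip.

Emit:
{"name": "apply_moves", "arguments": {"deltas": [[0.8,0,0,0,0,0,0],[0.8,0,0,0,0,0,0],[0.8,0,0,0,0,0,0],[0.7,0,0,0,0,0,0],[0.41,0,0,0,0,0,0],[0,0,0,0,0,0,0.5],[0,0,0,0,0,0,0.8],[0,0,0,0,0,0,1]]}}

```text
time_s: 19.45
ee_pos: [0.5145, 0.0441, 0.0851]
ee_rot: [0.707, -0.026, -0.706, -0.026]
wrist_force: [0.3, 0.1, -0.3]
grip_width: 0.032
```

Emit:
{"name": "apply_moves", "arguments": {"deltas": [[0,0,0,0,0,0,1],[0,0,0,0,0,0,1],[0,0,0,0,0,0,1]]}}

```text
time_s: 19.82
ee_pos: [0.5142, 0.0439, 0.0851]
ee_rot: [0.707, -0.026, -0.706, -0.025]
wrist_force: [-1.9, -1.6, 6.1]
grip_width: 0.0096
```

```bash
python3 -c "
from h import *
st()"
```

```text
t 19.825 jaw -94.13 pos [0.5142 0.0439 0.0851] F [-1.86 -1.64  6.13] M [-0.267  0.212  0.045] q6 1.512 eff6 0.006 w 0.0096
```

Gripped (9.6 mm shows, as on the bar). I'll draw 30 mm along tool +y.

Emit:
{"name": "apply_moves", "arguments": {"deltas": [[0,0.2,0,0,0,0,1],[0,0.2,0,0,0,0,1],[0,0.2,0,0,0,0,1],[0,0.2,0,0,0,0,1],[0,0.1,0,0,0,0,1],[0,0.06,0,0,0,0,1],[0,0,0,0,0,0,1]]}}

```text
time_s: 20.7
ee_pos: [0.5122, 0.016, 0.0851]
ee_rot: [0.707, -0.026, -0.706, -0.026]
wrist_force: [0.1, 1.5, 5.4]
grip_width: 0.0095
```

```bash
python3 -c "
from h import *
st()"
```

```text
t 20.7 jaw -94.19 pos [0.5122 0.016  0.0851] F [0.09 1.46 5.42] M [0.332 0.079 0.001] q6 1.4547 eff6 0.009 w 0.0095
```

Emit:
{"name": "apply_moves", "arguments": {"deltas": [[0,0.05,0,0,0,0,1],[0,0.03,0,0,0,0,1],[0,0,0,0,0,0,1]]}}

```text
time_s: 21.08
ee_pos: [0.512, 0.0138, 0.0851]
ee_rot: [0.707, -0.025, -0.706, -0.026]
wrist_force: [-0.6, 2.4, 7.0]
grip_width: 0.0096
```

```bash
python3 -c "
from h import *
st()"
```

```text
t 21.075 jaw -94.19 pos [0.512  0.0138 0.0851] F [-0.6   2.4   6.97] M [0.401 0.054 0.04 ] q6 1.45 eff6 0.008 w 0.0096
```

Emit:
{"name": "apply_moves", "arguments": {"deltas": [[0,0.04,0,0,0,0,1],[0,0.02,0,0,0,0,1],[0,0,0,0,0,0,1]]}}

```text
time_s: 21.45
ee_pos: [0.512, 0.0137, 0.0851]
ee_rot: [0.707, -0.025, -0.706, -0.028]
wrist_force: [0.4, 8.7, 6.1]
grip_width: 0.0093
```

```bash
python3 -c "
from h import *
st()"
```

```text
t 21.45 jaw -94.28 pos [0.512  0.0137 0.0851] F [0.36 8.66 6.1 ] M [ 1.49  -0.065  0.022] q6 1.4464 eff6 0.026 w 0.0093
```

The bolt has reached its end stop: no further motion and the force rose to 8.7 N. I'll let go, rise and look.

Emit:
{"name": "apply_moves", "arguments": {"deltas": [[0,-0.02,0,0,0,0,0.9],[0,0,0,0,0,0,0.5],[0,0,0,0,0,0,0.3],[0,0,0,0,0,0,0.3],[-0.8,0,0,0,0,0,0.3],[-0.9,0,0,0,0,0,0.3],[-0.9,0,0,0,0,0,0.3],[-0.9,0,0,0,0,0,0.3]]}}

```text
time_s: 22.45
ee_pos: [0.5112, 0.0116, 0.19]
ee_rot: [-0.706, 0.026, 0.707, 0.026]
wrist_force: [1.0, -0.1, 0.1]
grip_width: 0.0595
```

Emit:
{"name": "apply_moves", "arguments": {"deltas": [[0,0,0,0,0,0,0.3],[0,0,0,0,0,0,0.3]]}}

```text
time_s: 22.7
ee_pos: [0.5107, 0.0118, 0.1886]
ee_rot: [-0.706, 0.026, 0.707, 0.026]
wrist_force: [-0.4, 0.5, -0.4]
grip_width: 0.0595
```

```bash
python3 - <<'E'
from h import *
st()
f=vision.grab_frame("wrist");cv2.imwrite("pics/w6.png",f["pixels"][:,:,::-1])
p=f["pixels"].astype(int);red=(p[...,0]>110)&(p[...,1]<60)&(p[...,2]<60)
_,c=blob(red);q=cv2.approxPolyDP(c,3,True)[:,0];print([(x.tolist(),ray(f,*x,.116)[:2].round(4).tolist()) for x in q])
g=vision.grab_frame("top");s=vision.grab_frame("scene")
d=cv2.absdiff(s["pixels"],cv2.imread("pics/scene0.png")[:,:,::-1])
a=cv2.resize(f["pixels"],(400,300));b=cv2.resize(s["pixels"],(400,300))
cv2.imwrite("pics/fin.png",np.hstack([a,b])[:,:,::-1])
o=cv2.imread("pics/scene0.png")[:,:,::-1].astype(int);n=s["pixels"].astype(int)
for nm,t in(("blue",lambda p:(p[...,2]>120)&(p[...,0]<60)),("yellow",lambda p:(p[...,0]>150)&(p[...,2]<60)&(p[...,1]>120))):
    r=[]
    for im in(o,n):
        m=t(im);m[:140]=0;m[215:]=0;m[:,:215]=0;m[:,290:]=0;r.append(blob(m)[0])
    print(nm,np.round(r,2).tolist())
E
```

```text
t 22.7 jaw -94.17 pos [0.5107 0.0118 0.1886] F [-0.38  0.51 -0.41] M [ 0.025 -0.007 -0.007] q6 1.4477 eff6 0.0 w 0.0595
[([250, 166], [0.5333, 0.0152]), ([248, 202], [0.4996, 0.0196]), ([255, 204], [0.4972, 0.0134]), ([258, 168], [0.531, 0.0083])]
blue [[263.1, 155.96], [265.76, 156.71]]
yellow [[231.62, 188.33], [230.59, 188.15]]
```

View pics/fin.png

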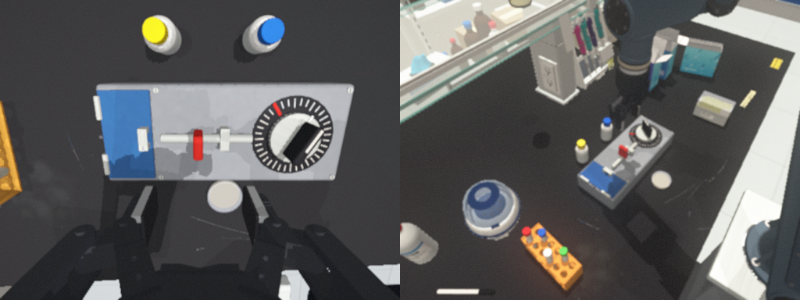

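The tab is drawn, with its top moved about 30 mm. The dial is still turned right, the bottles and dish stand in place, and the gripper is clear. Handing in.

```bash
python3 -c "
from h import *
print(bot.sign_off()); st()"
```

```text
the job is handed in; nothing more can be done
None
the job is handed in; nothing more can be done
```

The lock box is open and the job is handed in at about 23 s of the 64 s allowed; no verdict came back.

- **Red mark:** I turned the dial left and paused on the mark for about 0.8 s. The picture showed the pointer within 1–2° of it.
- **Spring stop:** Turning right, I felt the stop at a tool angle of about -122° to -123°, roughly -0.5 rad on the dial. I pressed to 0.19–0.20 N m above free turning; the wrist moment and the joint 6 effort agreed. I held it there about 0.4 s and let go.
- **Bolt:** I gripped the red tab and drew it 30 mm until it hit its end, where the force rose to 8.7 N with no more travel. I then released it and rose clear.

**Last checks:**
- The tab's top edges had moved 28 mm and 32 mm, about 30 mm on average. The wrist force was near zero.
- In the last pictures the dial was still turned right. I did not measure the stop force again after letting go.
- By colour mask the blue cap's centre moved about 3 pixels and the yellow's about 1. I put this down to lighting and shadow, since nothing came near the bottles.
- The dish looked in place, but I did not measure it.

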